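Scoop chocolate balls into the bowl

ROBOT

A 6-joint arm with a two-finger parallel gripper is mounted at the origin on the work surface. World frame = base frame: x ahead of the robot, y to its left, z up, the work surface at z = 0. Lengths are in m, angles in rad, forces in N, time in s.
With the tool pointing down it reaches from about 0.375 to 0.975 m from the base axis. Payload 3.8 kg.
Tool frame: the origin (TCP) lies midway between the tips of the shut fingers; the grasp point (between the pads) lies 19 mm behind it; x points along the fingers, y is the direction in which the jaws open and shut, and the axes are right-handed (so a half turn about x gives the same grasp; the last joint's range is limited). The gripper opens to 88 mm and grips with 3 to 60 N. Pads are 18 mm wide; open, the fingers measure 123 mm over their backs; the gripper's body (75 mm by 187 mm) begins 45 mm behind the grasp point.
Start: joints at [-1.275, 0.264, 1.604, -0, 1.274, -0.037], TCP at [0.221, -0.638, 0.213] pointing down, gripper open.
Joint ranges: [-2.63, 2.63], [-0.94, 2.18], [0.31, 2.57], [-1.31, 4.45], [0, 2.66], [-2.55, 2.55]. Speed limits (rad/s): [2.57, 2.57, 3.14, 3.14, 3.14, 3.14].

INTERFACE

Orientations are given as a rotation vector (axis times angle).
In Python, from cell import manip, inverse_kinematics, cams, order gives the robot as it stands. Calls block until the motion is done:
- manip.move_pose(position, orientation): joint-space move of the TCP to a pose.
- manip.move_linear(position, rate=0.15, rot=None): straight line of the TCP; rot=None keeps the orientation; rate is the mean speed in m/s.
- manip.set_joints(angles): joint-space move.
- manip.set_gripper(opening, force=None): finger opening in m; force is the grip in N (None keeps the last); returns when the fingers have stopped.
- manip.dwell(seconds).
- inverse_kinematics(position, orientation): joint angles nearest the present ones, or None.
- manip.state(): the state.
- cams.capture(name): name is "side" or "top"; returns a dict with "image" (480x640x3 uint8, blue, green, red), "z_map" (480x640 float32, m along the optical axis (not along the pixel's ray), 0 where there is no reading), "intrinsics" (3x3 intrinsics, pixels), "position" and "orientation" of the camera in the world. Camera axes: x right, y down, z forward; pixel columns grow to the right and rows downward; lengths in m; the calibration is good to about 2 mm. A picture is of the moment at which its call begins.
A pose or a line that the arm cannot do raises manip.IKError and nothing moves.
- order.close_job(): hands the job in, once; it reports no verdict.
The state is a dict: "clock": time; "joint_pos": joint angles; "joint_velocities": joint speeds; "tau": joint torques, N m; "tool_pos": TCP position; "tcp_rot": TCP orientation; "contact_force": force on the tool from outside, world axes, zero at the start; "moment": the same for the moment, N m; "gripper_width": finger opening in m.
Only numpy, scipy, OpenCV 4.12 (cv2) and the standard library are available. Lean on these libraries where they do the work, as an engineer would, in place of code of your own. Each camera call takes 0.05 s, during which the arm holds its last target.

TASK

Slide the topping well's clear cover fully open, scoop at least four of the eight chocolate balls into the steel bowl with the hand scoop, lay the scoop back flat in its tray and slide the cover fully shut. Touch the chocolate only with the scoop and leave none spilled: every ball ends in the bowl or in the pan. Leave the bowl, the jar, the piping nozzle and the biscuit standing where they are.

Things in the scene. Friction and masses are not known exactly. Their poses are not given: they have to be found in the camera images.
- well: Topping well, fixed: steel cabinet 100 mm high with a white pan let into its top. Origin on the worktop under the pan's centre; x along the pan, away from the robot, y towards the deck. Spans x -120 to 120, y -75 to 205 mm; flat deck from y 59 mm on. Two rails 6 mm wide at x = +-115 mm run along y on top, 108 mm above the worktop.
- pan_floor (a point): Centre of the pan's inner floor, 50 mm above the worktop; axes as the well's. Pan inside: 200 (x) x 112 (y) x 50 mm deep, upright walls, open on top under the cover.
- cover (a joint): Travel of the clear cover along the well's +y, m: 0 = fully shut over the pan, 0.132 = fully open over the deck. About 2 N of friction; stays where it is left. Clear plate 222 (x) x 132 (y) x 5 mm, its top face 107 mm above the worktop. Starts shut or up to 30 mm ajar.
- cover_grip (a point): Middle of the black pull bar on the cover's centre, 121 mm above the worktop; the bar is 70 (x) x 14 (y) mm and stands from 107 to 135 mm above the worktop; moves with the cover; axes parallel to the well's.
- scoop: Aluminium hand scoop, 0.14 to 0.24 kg, starts flat in the tray, nose away from the robot. Origin at the middle of the blade's flat underside; x towards the open nose, z up. Blade 95 mm long (x -47.5 to 47.5), 92 mm wide outside, 87 inside; back wall 42 mm high; side walls 42 mm high as far as x = -12 mm, sloping down to nothing at x = 26 mm.
- scoop_grip (a point): Point on the handle's middle line at (-98.9, 0, 98.9) mm in the scoop's frame. The straight green handle, 16 mm wide (y) x 22 mm thick, rises backwards at 50 degrees to the underside from (-41, 0, 30) mm to its end at (-118, 0, 122) mm.
- scoop_nose (a point): Middle of the nose's front edge, on the underside: (47.5, 0, 0) mm in the scoop's frame. The blade's floor is 2.5 mm thick, bevelled to 0.5 mm over the last 16 mm here.
- rest: Dark steel rest tray for the scoop, fixed to the worktop: outside 170 (x) x 140 (y) x 12 mm, walls and floor 3 mm. Origin on the worktop under its centre, x along its 170 mm side, roughly away from the robot. It stands left or right of the well, the bowl on the other side.
- bowl: Stainless steel bowl, loose, 0.45 kg, standing on the worktop: rim 184 mm across, foot 83 mm across, 85 mm high, wall 3 mm. Origin at the centre of its underside, z up.
- bowl_mid (a point): Point on the bowl's axis, 45 mm above its underside.
- jar: Bystander: glass jar of coral sprinkles with a white lid, 58 mm across, 112 mm high, 0.25 kg. Origin at the centre of its underside.
- nozzle: Bystander: steel piping nozzle standing on its wide end, a cone 42 mm across below, 55 mm high, 40 g. Origin at the centre of its underside.
- biscuit: Bystander: mint-green iced round biscuit lying flat, 80 mm across, 10 mm thick, 45 g. Origin at the centre of its underside.
- ball0: Chocolate-coated ball, one of eight: dark brown, round, 28 mm across, 14 g, fairly slippery (friction about 0.35); it stays put on the level but rolls on slopes over about 5 degrees. Origin at its middle. Starts loose on the pan's floor, somewhere from x -30 to 82 mm of the pan's centre: the 65 mm of the pan nearest the robot are clear.
- ball1: Chocolate-coated ball, one of eight: dark brown, round, 28 mm across, 14 g, fairly slippery (friction about 0.35); it stays put on the level but rolls on slopes over about 5 degrees. Origin at its middle. Starts loose on the pan's floor, somewhere from x -30 to 82 mm of the pan's centre: the 65 mm of the pan nearest the robot are clear.
- ball2: Chocolate-coated ball, one of eight: dark brown, round, 28 mm across, 14 g, fairly slippery (friction about 0.35); it stays put on the level but rolls on slopes over about 5 degrees. Origin at its middle. Starts loose on the pan's floor, somewhere from x -30 to 82 mm of the pan's centre: the 65 mm of the pan nearest the robot are clear.
- ball3: Chocolate-coated ball, one of eight: dark brown, round, 28 mm across, 14 g, fairly slippery (friction about 0.35); it stays put on the level but rolls on slopes over about 5 degrees. Origin at its middle. Starts loose on the pan's floor, somewhere from x -30 to 82 mm of the pan's centre: the 65 mm of the pan nearest the robot are clear.
- ball4: Chocolate-coated ball, one of eight: dark brown, round, 28 mm across, 14 g, fairly slippery (friction about 0.35); it stays put on the level but rolls on slopes over about 5 degrees. Origin at its middle. Starts loose on the pan's floor, somewhere from x -30 to 82 mm of the pan's centre: the 65 mm of the pan nearest the robot are clear.
- ball5: Chocolate-coated ball, one of eight: dark brown, round, 28 mm across, 14 g, fairly slippery (friction about 0.35); it stays put on the level but rolls on slopes over about 5 degrees. Origin at its middle. Starts loose on the pan's floor, somewhere from x -30 to 82 mm of the pan's centre: the 65 mm of the pan nearest the robot are clear.
- ball6: Chocolate-coated ball, one of eight: dark brown, round, 28 mm across, 14 g, fairly slippery (friction about 0.35); it stays put on the level but rolls on slopes over about 5 degrees. Origin at its middle. Starts loose on the pan's floor, somewhere from x -30 to 82 mm of the pan's centre: the 65 mm of the pan nearest the robot are clear.
- ball7: Chocolate-coated ball, one of eight: dark brown, round, 28 mm across, 14 g, fairly slippery (friction about 0.35); it stays put on the level but rolls on slopes over about 5 degrees. Origin at its middle. Starts loose on the pan's floor, somewhere from x -30 to 82 mm of the pan's centre: the 65 mm of the pan nearest the robot are clear.
There are look-alikes about, which are no part of the job. What is shaped like the scoop but orange or red is not meant.

How it is judged:
By the outcome, as a careful person would: the job done as asked, in the order asked, and still so for the second after the job is handed in, with the robot touching nothing.
It also fails if it takes over 72 s, if anything falls off the work surface, if the arm or the gripper's body presses on something with over 40 N, if the wrist force passes 120 N, or if a joint passes its speed limit or range.

## Working session

There is one attempt and no reset: what is moved stays moved. The work goes in short steps, each a Python script; the robot and the scene stay as the last script left them, time stands still between calls to the robot, and variables do not carry over. Pictures are saved under pics/ and viewed, and the job is handed in when it is done.

```bash
ls; mkdir -p pics; python3 - <<'E'
from cell import manip,cams
import cv2,numpy as np
for n in ["side","top"]:
    c=cams.capture(n); cv2.imwrite(f"pics/{n}0.png",c["image"]); np.savez(f"{n}0.npz",**c)
    print(n,c["intrinsics"],c["position"],c["orientation"],(c["z_map"]>0).mean())
print(manip.state())
E
```

```text
pics
side [[508.36045206   0.         317.27405605]
 [  0.         508.36045206 233.85164589]
 [  0.           0.           1.        ]] [0.09536844 0.66411419 1.02317395] [-0.61980498  2.70380244 -1.0855175 ] 0.9959440104166667
top [[487.31942912   0.         321.96327245]
 [  0.         487.31942912 240.47611482]
 [  0.           0.           1.        ]] [ 0.36959675 -0.11961649  1.25271527] [-2.14889293  2.16623568 -0.13231344] 0.9961848958333334
{'clock': 0.1, 'joint_pos': array([-1.27491345e+00,  2.64656152e-01,  1.60524421e+00, -2.47239199e-05,
        1.27372477e+00, -3.69342279e-02]), 'joint_velocities': array([ 7.67933297e-04, -3.32765273e-03, -2.69607891e-03, -1.71079860e-05,
        7.54115749e-04,  4.98608470e-04]), 'tau': array([-3.50330047e-04, -5.03618574e+01, -3.58071363e+01,  7.30660418e-02,
        2.33809993e-02, -5.85024100e-05]), 'tool_pos': array([ 0.2202886 , -0.63729264,  0.21152352]), 'tcp_rot': array([ 2.04160687,  0.34505266, -2.04219874]), 'contact_force': array([-0.08446944, -0.69556596, -0.62376354]), 'moment': array([0.00766219, 0.00893932, 0.01271608]), 'gripper_width': 0.08805899481345336}
```

View pics/top0.png

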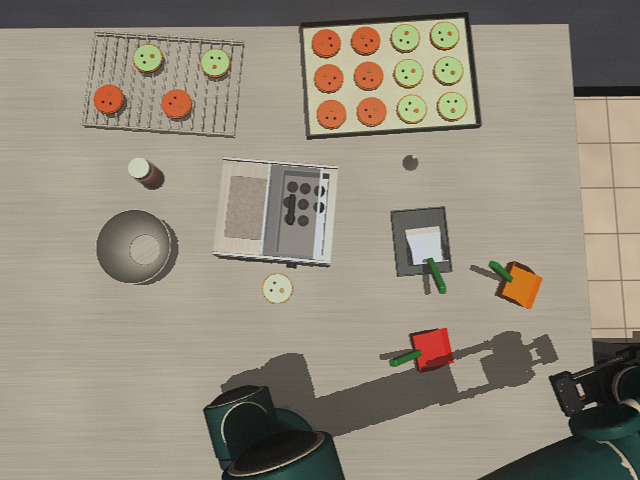

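View pics/side0.png

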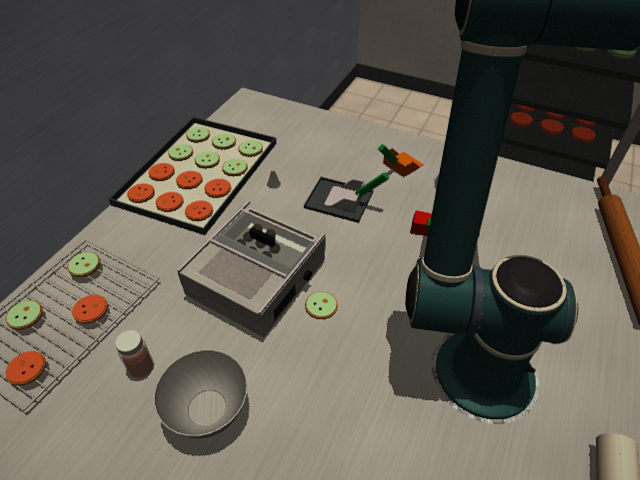

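```bash
cat > h.py <<'E'
import numpy as np,cv2
from scipy.spatial.transform import Rotation as R
def load(f): return dict(np.load(f))
def ray(c,u,v):
    K=c["intrinsics"];d=np.array([(u-K[0,2])/K[0,0],(v-K[1,2])/K[1,1],1.0])
    return np.array(c["position"]),R.from_rotvec(c["orientation"]).as_matrix()@d
def onplane(c,u,v,z):
    p,d=ray(c,u,v);return p+d*(z-p[2])/d[2]
def proj(c,P):
    K=c["intrinsics"];q=R.from_rotvec(c["orientation"]).as_matrix().T@(np.asarray(P)-c["position"])
    return K[0,0]*q[0]/q[2]+K[0,2],K[1,1]*q[1]/q[2]+K[1,2]
def cloud(c):
    v,u=np.mgrid[:480,:640];K=c["intrinsics"];z=c["z_map"]
    P=np.stack([(u-K[0,2])/K[0,0]*z,(v-K[1,2])/K[1,1]*z,z],-1)
    return P@R.from_rotvec(c["orientation"]).as_matrix().T+c["position"]
E
python3 - <<'E'
from h import *
c=load("top0.npz");im=c["image"]
def crop(n,x0,x1,y0,y1,s): cv2.imwrite(f"pics/{n}.png",cv2.resize(im[y0:y1,x0:x1],None,fx=s,fy=s,interpolation=cv2.INTER_CUBIC))
crop("well0",205,345,150,275,5)
crop("scoop0",380,480,200,300,6)
P=cloud(c)
for uv in [(260,350),(150,250),(240,210),(425,245),(330,170),(290,210),(410,162),(278,290),(140,165)]: print(uv,P[uv[1],uv[0]].round(4))
E
```

```text
(260, 350) [ 2.477e-01  3.890e-02 -2.000e-04]
(150, 250) [0.5029 0.3235 0.005 ]
(240, 210) [0.5876 0.0768 0.1002]
(425, 245) [ 0.5097 -0.3842  0.0082]
(330, 170) [ 0.6847 -0.1404  0.0987]
(290, 210) [ 0.5801 -0.0456  0.1348]
(410, 162) [ 0.7215 -0.3472  0.0351]
(278, 290) [ 0.3976 -0.0069  0.0102]
(140, 165) [0.6965 0.3158 0.1145]
```

View pics/well0.png

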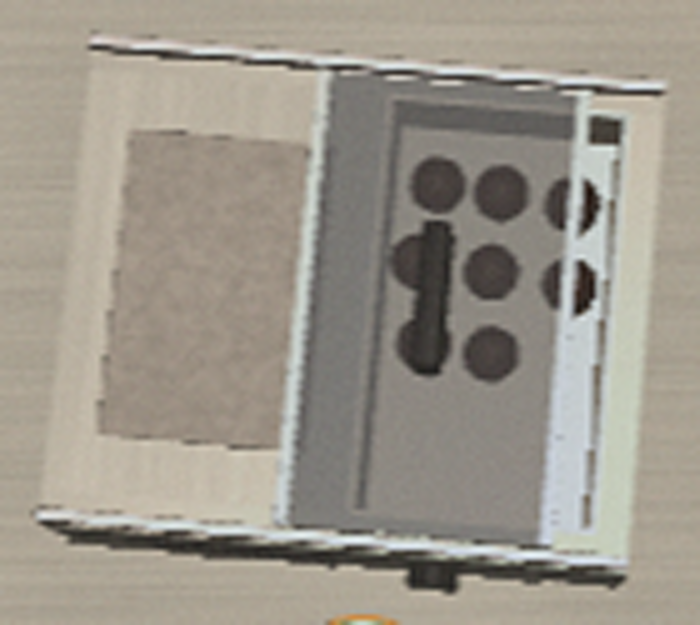

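View pics/scoop0.png

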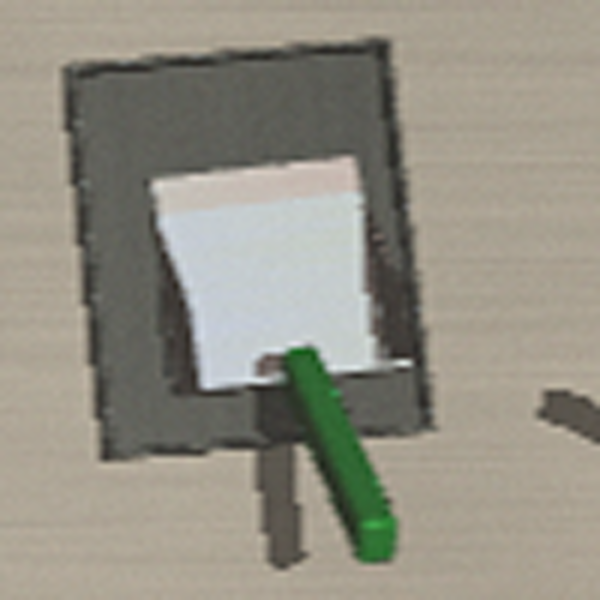

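```bash
python3 - <<'E'
from h import *
c=load("top0.npz");im=c["image"];P=cloud(c)
W=lambda x,y:(205+(x+.5)/5-.5,150+(y+.5)/5-.5)
S=lambda x,y:(380+(x+.5)/6-.5,200+(y+.5)/6-.5)
for n,(x,y) in dict(farL=(92,42),farR=(663,87),nearL=(38,515),nearR=(627,562)).items(): print(n,onplane(c,*W(x,y),.108).round(4))
for n,(x,y) in dict(covLfar=(325,70),covLnear=(280,523),covRfar=(585,95),covRnear=(545,545)).items(): print(n,onplane(c,*W(x,y),.107).round(4))
for n,(x,y) in dict(panRfar=(622,118),panRnear=(588,528),panLfar=(395,100),panLnear=(357,508)).items(): print(n,onplane(c,*W(x,y),.1).round(4))
# bar
m=(np.abs(P[...,2]-.135)<.004)&(P[...,0]>.4)&(P[...,0]<.75)&(np.abs(P[...,1]+.03)<.12)
q=P[m];print("bar",m.sum(),q.mean(0),cv2.minAreaRect((q[:,:2]*1000).astype(np.float32)))
# balls
b=[(437,184),(502,192),(572,205),(413,262),(491,271),(570,287),(424,345),(491,353)]
for x,y in b: print("ball",onplane(c,*W(x,y),.064+.007).round(4))
# rest
for x,y in [(66,66),(388,40),(432,428),(103,458)]: print("rest",onplane(c,*S(x,y),.012).round(4))
for x,y in [(153,182),(357,158)]: print("nose",onplane(c,*S(x,y),.0035).round(4))
for x,y in [(202,388),(411,364)]: print("back top",onplane(c,*S(x,y),.045).round(4))
hsv=cv2.cvtColor(im,cv2.COLOR_BGR2HSV)
g=cv2.inRange(hsv,(45,110,30),(85,255,255))>0
m=g.copy();m[:,:415]=0;m[:,460:]=0;m[:225]=0;m[300:]=0
q=P[m];q=q[q[:,2]>.02]
i=q[:,2].argsort();print("handle lo",q[i[:8]].mean(0),"hi",q[i[-12:]].mean(0),q[:,2].max())
A=q[(q[:,2]>.05)&(q[:,2]<.115)];u,s,vt=np.linalg.svd(A-A.mean(0));print(A.mean(0),vt[0],np.degrees(np.arctan2(vt[0][1],vt[0][0])))
for uv in [(505,283),(527,290)]:print('decoy',P[uv[1],uv[0]])
m=g.copy();m[:,:480]=0;m[:,520:]=0;m[:250]=0;m[290:]=0;q=P[m];print("decoy handle",q.min(0),q.max(0),q[q[:,2].argsort()[-5:]].mean(0))
# bowl
m=(np.abs(P[...,2]-.085)<.005)&(P[...,1]>.17)&(P[...,1]<.5)&(P[...,0]<.62)&(P[...,0]>.35);q=P[m];e=cv2.minEnclosingCircle((q[:,:2]*1000).astype(np.float32));print("bowl",e,q[:,2].max())
E
```

```text
farL [0.7141 0.1182 0.108 ]
farR [ 0.6895 -0.1577  0.108 ]
nearL [0.4845 0.1398 0.108 ]
nearR [ 0.46  -0.138  0.108]
covLfar [0.6996 0.0055 0.107 ]
covLnear [0.4799 0.0256 0.107 ]
covRfar [ 0.6861 -0.12    0.107 ]
covRnear [ 0.4684 -0.0994  0.107 ]
panRfar [ 0.6765 -0.1379  0.1   ]
panRnear [ 0.477  -0.1198  0.1   ]
panLfar [ 0.6863 -0.0278  0.1   ]
panLnear [ 0.4874 -0.01    0.1   ]
bar 171 [ 0.58376113 -0.04646522  0.13502516] ((583.9129638671875, -46.12626647949219), (14.356478691101074, 69.87686157226562), 84.74918365478516)
ball [ 0.6514 -0.0463  0.071 ]
ball [ 0.6471 -0.0785  0.071 ]
ball [ 0.6402 -0.1131  0.071 ]
ball [ 0.6122 -0.0345  0.071 ]
ball [ 0.6073 -0.0729  0.071 ]
ball [ 0.599  -0.1119  0.071 ]
ball [ 0.5706 -0.0399  0.071 ]
ball [ 0.5664 -0.0728  0.071 ]
rest [ 0.5995 -0.2975  0.012 ]
rest [ 0.6098 -0.4366  0.012 ]
rest [ 0.4424 -0.4487  0.012 ]
rest [ 0.4308 -0.3089  0.012 ]
nose [ 0.55   -0.3349  0.0035]
nose [ 0.5597 -0.4233  0.0035]
back top [ 0.4577 -0.3455  0.045 ]
back top [ 0.467  -0.4324  0.045 ]
handle lo [ 0.47085993 -0.38792157  0.04766719] hi [ 0.3966655  -0.37136541  0.22485368] 1.2527152661770888
[ 0.44078014 -0.38957794  0.08335746] [-0.6422566  -0.08305025  0.76197711] -172.6319636812542
decoy [ 0.40954746 -0.57062007  0.04503727]
decoy [ 0.39268517 -0.64119087  0.00361685]
decoy handle [ 0.36959675 -0.59063623  0.00127152] [ 0.46239471 -0.11961649  1.25271527] [ 0.43587343 -0.43995306  0.35319774]
bowl ((504.22625732421875, 338.9167175292969), 92.41934967041016) 0.08992965508678119
```

```bash
cat >> h.py <<'E'
WELL=np.array([.5815,-.074,0]);WY=np.radians(-5.1)
def w2(x,y,z): return WELL+R.from_euler('z',WY).apply([x,y,z])
def tow(p): return R.from_euler('z',-WY).apply(np.asarray(p)-WELL)
A=np.radians(60)   # tool below horizontal when scoop is level
GRIP=np.array([-.0989,0,.0989]);NOSE=np.array([.0475,0,0])
def scoop_tool(ref_local,ref_world,yaw,pitch,flip=False,a=None):
    """pitch deg nose-down +, yaw rad; returns TCP pos, rotvec with scoop's ref_local point at ref_world"""
    Rs=R.from_euler('z',yaw)*R.from_euler('y',pitch,degrees=True)
    Rt=Rs*R.from_euler('y',A if a is None else a)
    if flip: Rt=Rt*R.from_euler('x',np.pi)
    g=np.asarray(ref_world)+Rs.apply(GRIP-np.asarray(ref_local))
    return g+Rt.apply([.019,0,0]),Rt.as_rotvec()
SC=np.array([.5085,-.384,.003]);SY=np.radians(6.2)
BOWL=np.array([.5042,.3389,0])
E
python3 - <<'E'
from h import *
from cell import inverse_kinematics as ik,manip
c=load("top0.npz")
W=lambda x,y:(205+(x+.5)/5-.5,150+(y+.5)/5-.5)
for x,y in [(437,184),(502,192),(572,205),(413,262),(491,271),(570,287),(424,345),(491,353)]: print("ball",(1000*tow(onplane(c,*W(x,y),.066))).round(0))
print("decoy tip",onplane(c,493,265,.125), "red tip",onplane(c,393,363,.125))
lim=np.array([[-2.63, 2.63], [-0.94, 2.18], [0.31, 2.57], [-1.31, 4.45], [0, 2.66], [-2.55, 2.55]])
byaw=np.arctan2(BOWL[1],BOWL[0])
for a in [50,60,70]:
  for f in [False,True]:
    print(a,f)
    for n,args in dict(pick=([0,0,0],SC,SY,0),ins=(NOSE,w2(-.045,-.005,.06),WY,48),flat=(NOSE,w2(.02,-.005,.051),WY,0),end=(NOSE,w2(.096,-.005,.051),WY,0),lift=(NOSE,w2(.096,-.005,.2),WY,-20),bowlhi=(NOSE,BOWL+[0,0,.25],byaw,-20),dump=(NOSE,BOWL+[0,0,.065],byaw,45)).items():
      q=ik(*scoop_tool(*args,flip=f,a=np.radians(a)))
      print(n, None if q is None else np.round(q,2))
for rv in (0,np.pi):
  Rt=R.from_euler('z',WY)*R.from_euler('y',90,degrees=True)*R.from_euler('x',rv)
  print([None if (q:=ik(w2(0,y,.112),Rt.as_rotvec())) is None else np.round(q,2) for y in (0,.132)])
E
```

```text
ball [68. 34. 66.]
ball [67.  2. 66.]
ball [ 63. -34.  66.]
ball [28. 43. 66.]
ball [27.  4. 66.]
ball [ 22. -36.  66.]
ball [-13.  33.  66.]
ball [-14.   0.  66.]
decoy tip [ 0.4486733  -0.51522053  0.125     ] red tip [ 0.22868441 -0.27788121  0.125     ]
50 False
pick None
ins [-0.18  0.06  1.84 -0.01  1.38 -1.66]
flat None
end [-0.25 -0.3   2.48  0.38  0.29 -2.06]
lift None
bowlhi None
dump [ 0.55  0.13  1.76 -0.    1.35 -1.61]
50 True
pick [-1.2   0.1   2.24  0.96  0.86 -0.41]
ins [-0.18  0.06  1.84 -0.01  1.38  1.48]
flat None
end [-0.25 -0.3   2.48  0.38  0.29  1.08]
lift None
bowlhi None
dump [ 0.55  0.13  1.76 -0.    1.35  1.53]
60 False
pick None
ins [-0.17  0.18  1.73 -0.03  1.54 -1.65]
flat [-0.27 -0.43  2.49  0.17  0.57 -1.87]
end [-0.23 -0.23  2.36  0.15  0.5  -1.83]
lift [-0.3  -0.58  2.53  0.47  0.36 -2.16]
bowlhi [ 0.44 -0.88  2.56  0.2   0.61 -1.83]
dump [ 0.55  0.25  1.64 -0.01  1.52 -1.61]
60 True
pick [-1.1   0.08  2.18  0.7   0.82 -0.11]
ins [-0.17  0.18  1.73 -0.03  1.54  1.49]
flat [-0.27 -0.43  2.49  0.17  0.57  1.27]
end [-0.23 -0.23  2.36  0.15  0.5   1.32]
[... 223 characters left out ...]
 0.75 -1.77]
end [-0.21 -0.15  2.24  0.07  0.71 -1.74]
lift [-0.27 -0.5   2.41  0.22  0.55 -1.9 ]
bowlhi [ 0.47 -0.76  2.44  0.11  0.77 -1.74]
dump [ 0.56  0.36  1.52 -0.01  1.69 -1.6 ]
70 True
pick [-1.    0.08  2.11  0.43  0.83  0.19]
ins [-0.17  0.3   1.63 -0.04  1.7   1.5 ]
flat [-0.24 -0.32  2.37  0.08  0.75  1.37]
end [-0.21 -0.15  2.24  0.07  0.71  1.4 ]
lift [-0.27 -0.5   2.41  0.22  0.55  1.24]
bowlhi [ 0.47 -0.76  2.44  0.11  0.77  1.4 ]
dump [ 0.56  0.36  1.52 -0.01  1.69  1.54]
[array([-0.17,  0.18,  1.9 , -0.  ,  1.06, -1.65]), array([ 0.05,  0.2 ,  1.88, -0.  ,  1.07, -1.43])]
[array([-0.17,  0.18,  1.9 ,  0.  ,  1.06,  1.49]), array([ 0.05,  0.2 ,  1.88, -0.  ,  1.07,  1.71])]
```

```bash
sed -i 's/np.radians(60)/np.radians(75)/' h.py; python3 - <<'E'
from h import *
from cell import manip,cams
rot=(R.from_euler('z',WY)*R.from_euler('y',90,degrees=True)*R.from_euler('x',np.pi)).as_rotvec()
manip.move_pose(w2(0,.028,.19),rot)
manip.set_gripper(.05)
manip.move_linear(w2(0,.028,.111),rate=.2)
manip.set_gripper(.0,force=40)
s=manip.state();print(s["gripper_width"],s["contact_force"],s["clock"])
f0=s["contact_force"]
manip.move_linear(w2(0,.1325,.111),rate=.15)
s=manip.state();print(s["contact_force"]-f0,tow(s["tool_pos"]),s["clock"])
manip.set_gripper(.05)
manip.move_linear(w2(0,.1325,.2),rate=.3)
c=cams.capture("top");np.savez("top1.npz",**c);cv2.imwrite("pics/top1.png",c["image"])
print(manip.state()["clock"])
E
```

```text
0.0005892701828945474 [ 2.88014182e-04 -7.20125956e-01  2.67053377e-01] 4.6417
[ 0.43589778  0.33065913 -0.31157249] [-6.43258013e-05  1.32157214e-01  1.10924409e-01] 5.4917
6.8417
```

View pics/top1.png

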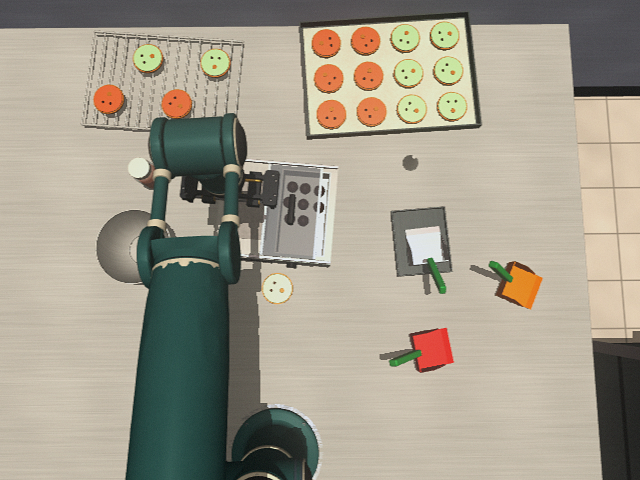

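```bash
python3 - <<'E'
from h import *
from cell import manip,cams
c=cams.capture("side");np.savez("side1.npz",**c)
s=manip.state();print(s["tool_pos"],s["tcp_rot"],s["gripper_width"],proj(c,s["tool_pos"]),R.from_rotvec(s["tcp_rot"]).as_matrix())
im=c["image"].copy();cv2.imwrite("pics/side1.png",cv2.resize(im[130:430,100:500],None,fx=2,fy=2))
for x in (-.035,.035):
  for y in (.021,.035): print(proj(c,w2(x,y,.135)))
P=cloud(c)
m=(np.abs(P[...,2]-.133)<.004)&(P[...,0]>.5)&(P[...,0]<.65)&(P[...,1]>-.09)&(P[...,1]<0)
print(P[m].mean(0),P[m].min(0),P[m].max(0))
E
```

```text
[0.5923393  0.05795065 0.19888316] [-2.17382735  0.09711388  2.17816823] 0.05030268468553052 (np.float64(232.40809753026576), np.float64(242.14500764340883)) [[-2.00132567e-03 -8.88492149e-02 -9.96043077e-01]
 [-1.44505505e-04 -9.96045036e-01  8.88496800e-02]
 [-9.99997987e-01  3.21750854e-04  1.98057130e-03]]
(np.float64(275.20515218204395), np.float64(236.40258308890006))
(np.float64(271.9109841862298), np.float64(240.05192731828467))
(np.float64(251.53292113544563), np.float64(225.71532349264095))
(np.float64(248.14521433553736), np.float64(229.2202395802143))
[ 0.58347315 -0.04532128  0.13323342] [ 0.54852264 -0.05520986  0.12946257] [ 0.61913958 -0.03631157  0.13671091]
```

View pics/side1.png

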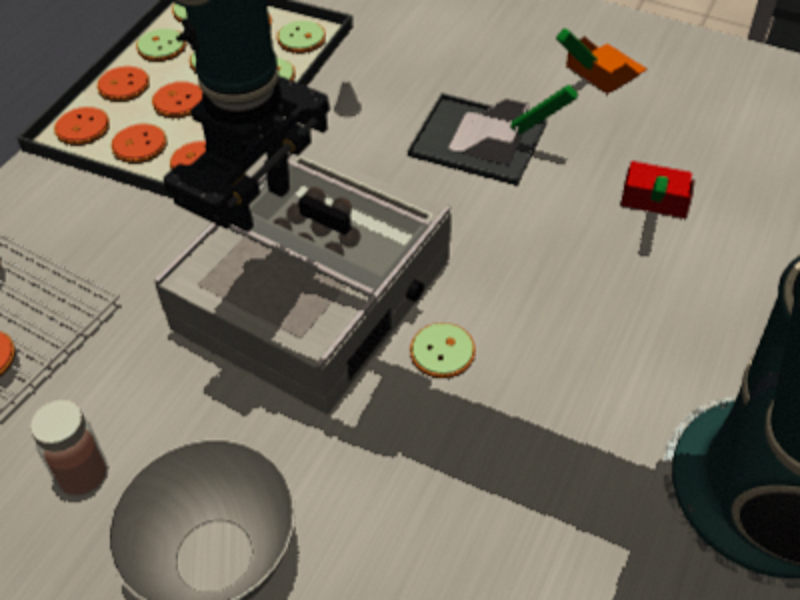

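```bash
python3 - <<'E'
from h import *
from cell import manip,cams
manip.set_gripper(.06)
manip.move_linear(w2(0,.028,.2),rate=.25)
manip.move_linear(w2(0,.028,.111),rate=.2)
s=manip.state();print(tow(s["tool_pos"]),s["gripper_width"],s["contact_force"],s["clock"])
c=cams.capture("side");im=c["image"].copy();print(proj(c,s["tool_pos"]));cv2.imwrite("pics/side2.png",cv2.resize(im[150:300,180:380],None,fx=4,fy=4))
E
```

```text
[0.00034503 0.02903366 0.11136374] 0.06005108291368396 [ 0.06656265 -0.82640197  0.59678473] 8.4083
(np.float64(261.9559484051624), np.float64(239.66792919303182))
```

View pics/side2.png

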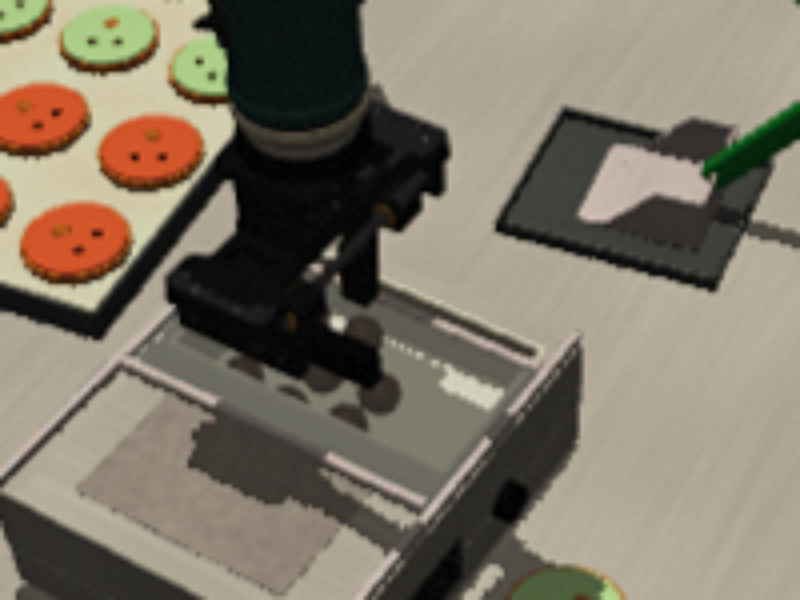

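```bash
python3 - <<'E'
from h import *
from cell import manip,cams
c=cams.capture("side")
f=lambda p:tuple(np.round([(proj(c,p)[0]-180)*4,(proj(c,p)[1]-150)*4]))
for y in (-.002,.059):
  for z in (.111,.15): print(y,z,f(w2(0,y,z)))
for x in(-.035,.035): print('bar',f(w2(x,.029,.135)),f(w2(x,.029,.107)))
P=cloud(c); 
for (u,v) in [(360,285),(310,320),(375,365),(345,355),(300,360),(280,350)]:
  print((u,v),tow(P[150+v//4,180+u//4]).round(3))
E
```

```text
-0.002 0.111 (np.float64(357.0), np.float64(328.0))
-0.002 0.15 (np.float64(353.0), np.float64(284.0))
0.059 0.111 (np.float64(300.0), np.float64(390.0))
0.059 0.15 (np.float64(294.0), np.float64(346.0))
bar (np.float64(373.0), np.float64(354.0)) (np.float64(376.0), np.float64(385.0))
bar (np.float64(278.0), np.float64(311.0)) (np.float64(283.0), np.float64(342.0))
(360, 285) [-0.007 -0.     0.155]
(310, 320) [-0.033  0.083  0.21 ]
(375, 365) [-0.033  0.028  0.124]
(345, 355) [-0.018  0.035  0.133]
(300, 360) [-0.007  0.063  0.145]
(280, 350) [-0.032  0.107  0.209]
```

```bash
python3 - <<'E'
from h import *
from cell import manip,cams
manip.move_linear(w2(0,.028,.22),rate=.25)
for g in (.06,0.):
  manip.set_gripper(g)
  s=manip.state();t=tow(s["tool_pos"]);print(g,t,s["gripper_width"],s["clock"])
  c=cams.capture("side");P=cloud(c);Q=(P-WELL)@R.from_euler('z',-WY).as_matrix()
  m=(np.abs(Q[...,0])<.02)&(np.abs(Q[...,1]-.028)<.06)&(Q[...,2]>.15)&(Q[...,2]<.27)
  q=Q[m];print(q.min(0),q.max(0))
  for lo in np.arange(.19,.26,.005):
    k=q[(q[:,2]>lo)&(q[:,2]<lo+.005)]
    if len(k): print(round(lo,3),len(k),k.min(0).round(3),k.max(0).round(3))
  cv2.imwrite(f"pics/side3_{g}.png",cv2.resize(c["image"][120:270,180:380],None,fx=4,fy=4))
E
```

```text
0.06 [-0.00157034  0.02802978  0.21732323] 0.05989942820114737 9.3083
[-0.01466349 -0.01255506  0.24123008] [0.01930964 0.07414226 0.26935971]
0.24 10 [-0.011 -0.008  0.241] [0.006 0.061 0.245]
0.245 26 [-0.015 -0.011  0.245] [0.014 0.073 0.25 ]
0.25 35 [-0.013 -0.012  0.25 ] [0.019 0.073 0.255]
0.255 32 [-0.014 -0.011  0.255] [0.019 0.074 0.26 ]
0.26 24 [-0.014 -0.011  0.26 ] [0.008 0.073 0.265]
0.0 [4.51263375e-06 2.80011967e-02 2.20030957e-01] 0.0003505255453604314 10.3083
[-0.00790373  0.01613192  0.24361411] [0.01904623 0.04496729 0.26996676]
0.24 3 [-0.003  0.019  0.244] [-0.002  0.027  0.244]
0.245 7 [-0.007  0.021  0.246] [0.014 0.04  0.25 ]
0.25 26 [-0.007  0.018  0.25 ] [0.015 0.043 0.255]
0.255 21 [-0.007  0.018  0.255] [0.019 0.043 0.26 ]
0.26 24 [-0.008  0.017  0.26 ] [0.013 0.045 0.265]
```

View pics/side3_0.0.png

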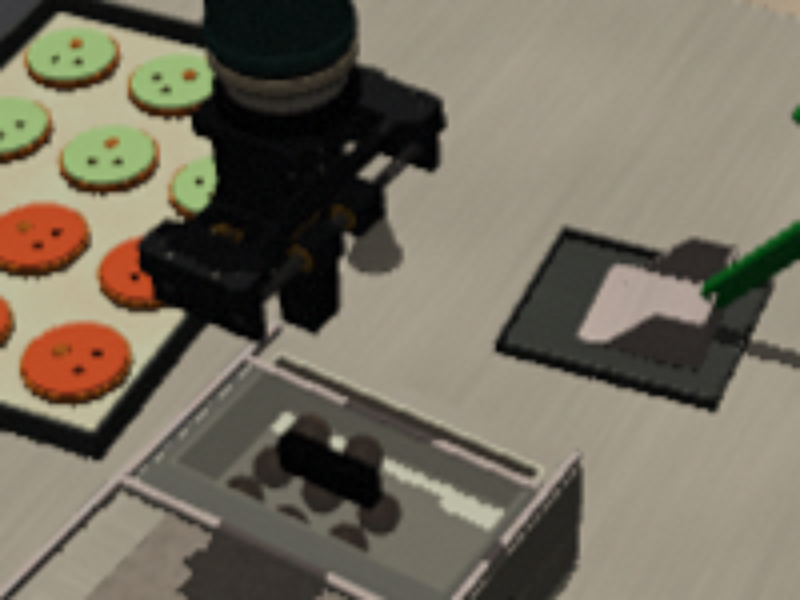

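```bash
python3 - <<'E'
from h import *
from cell import manip,cams
c=cams.capture("side");P=cloud(c);Q=(P-WELL)@R.from_euler('z',-WY).as_matrix()
m=(np.abs(Q[...,0])<.08)&(np.abs(Q[...,1]-.028)<.11)&(Q[...,2]>.23)&(Q[...,2]<.4);q=Q[m]
for lo in np.arange(.24,.36,.006):
    k=q[(q[:,2]>lo)&(q[:,2]<lo+.006)]
    if len(k): print(round(lo,3),len(k),k.min(0).round(3),k.max(0).round(3))
manip.set_gripper(.05)
for z in (.11,.1,.093):
    manip.move_linear(w2(0,.028,z),rate=.2)
    s=manip.state();print(z,s["contact_force"])
    if abs(s["contact_force"][2])>8: raise SystemExit
manip.set_gripper(.0,force=40)
s=manip.state();print(s["gripper_width"],s["contact_force"],s["clock"])
E
```

```text
0.24 3 [-0.004  0.02   0.244] [-0.002  0.027  0.245]
0.246 14 [-0.006  0.016  0.246] [0.013 0.043 0.252]
0.252 33 [-0.007  0.016  0.252] [0.018 0.044 0.258]
0.258 30 [-0.008  0.019  0.258] [0.018 0.045 0.264]
0.264 26 [-0.007  0.017  0.264] [0.016 0.044 0.27 ]
0.27 33 [-0.008  0.014  0.27 ] [0.015 0.046 0.276]
0.276 22 [-0.008  0.015  0.276] [0.011 0.046 0.282]
0.282 15 [-0.009  0.018  0.282] [0.007 0.047 0.287]
0.288 9 [-0.003  0.038  0.289] [0.017 0.047 0.293]
0.294 3 [-0.003  0.045  0.294] [0.001 0.046 0.296]
0.3 1 [0.01  0.056 0.305] [0.01  0.056 0.305]
0.306 31 [-0.042 -0.055  0.307] [0.052 0.118 0.312]
0.312 130 [-0.042 -0.056  0.312] [0.052 0.118 0.318]
0.318 182 [-0.044 -0.055  0.318] [0.052 0.118 0.324]
0.324 196 [-0.043 -0.053  0.324] [0.052 0.119 0.33 ]
0.33 208 [-0.044 -0.053  0.33 ] [0.053 0.123 0.336]
0.336 75 [-0.046 -0.058  0.336] [0.053 0.125 0.342]
0.342 187 [-0.044 -0.053  0.342] [0.051 0.126 0.348]
0.348 763 [-0.044 -0.069  0.348] [0.054 0.126 0.354]
0.354 128 [-0.041 -0.063  0.354] [0.049 0.121 0.36 ]
0.11 [ 0.41400482 -0.90761596  0.37655587]
0.1 [-0.12855876 -0.34255298  0.14568479]
0.093 [-0.42409356 -0.27973036 -0.18101734]
0.013639613422984346 [ 0.66740198 -0.37132504  0.36256105] 13.0917
```

```bash
python3 - <<'E'
from h import *
from cell import manip,cams
s=manip.state();f0=s["contact_force"]
manip.move_linear(w2(0,.1335,.093),rate=.15)
s=manip.state();print(s["contact_force"]-f0,tow(s["tool_pos"]),s["gripper_width"],s["clock"])
manip.set_gripper(.05)
manip.move_linear(w2(0,.1335,.16),rate=.3)
# pre-grasp pose of scoop, 90 mm back along the tool axis (uncorrected frame)
p,r=scoop_tool([0,0,0],SC,SY,0,flip=True)
p=p-R.from_rotvec(r).apply([.07,0,0])
manip.set_gripper(.08)
manip.move_pose(p,r)
s=manip.state();print(s["tool_pos"],p,s["clock"])
for n in("top","side"):
  c=cams.capture(n);np.savez(n+"4.npz",**c);cv2.imwrite(f"pics/{n}4.png",c["image"]);print(proj(c,p),proj(c,p-R.from_rotvec(r).apply([.024,0,0])),proj(c,p+[0,0,.024]))
E
```

```text
[ 0.267224   -7.63360103 -0.18621008] [0.00032372 0.13214479 0.09308921] 0.013725009773203862 13.9417
[ 0.39758252 -0.39570356  0.15126314] [ 0.3970559  -0.3961067   0.15116222] 17.4333
(np.float64(445.2730344161913), np.float64(287.4852551519757)) (np.float64(448.3202060684002), np.float64(290.01502105340495)) (np.float64(447.9989690355262), np.float64(287.1903386613549))
(np.float64(385.6061586355937), np.float64(166.79860907000727)) (np.float64(388.73106279365305), np.float64(160.496191718239)) (np.float64(386.5067869828466), np.float64(159.76505866779488))
```

View pics/top4.png

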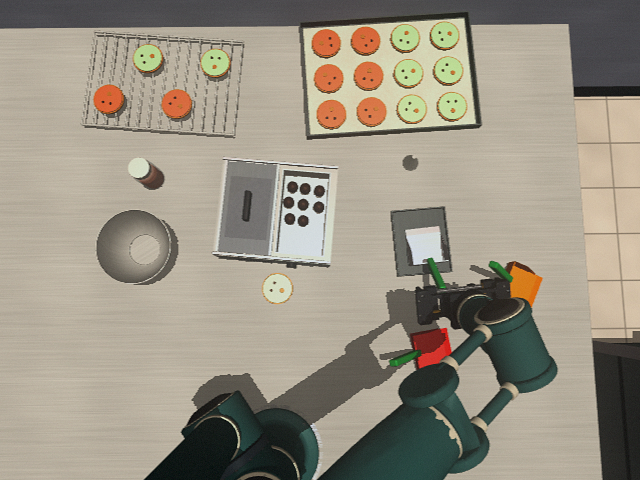

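View pics/side4.png

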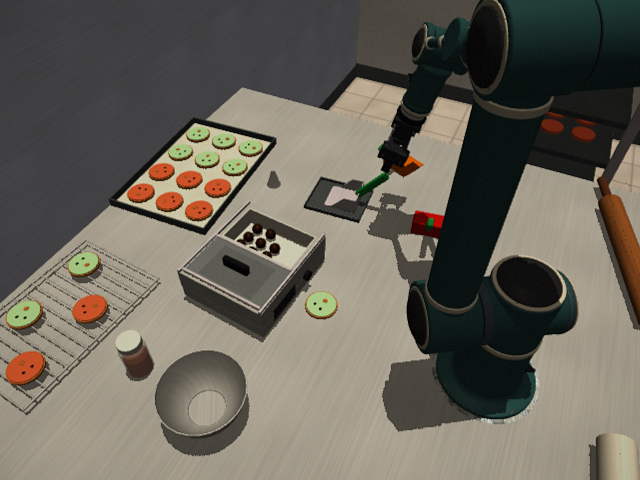

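```bash
python3 - <<'E'
from h import *
p=np.array([ 0.39758252,-0.39570356,0.15126314]);_,r=scoop_tool([0,0,0],SC,SY,0,flip=True)
Rt=R.from_rotvec(r)
for n in("top","side"):
  c=load(n+"4.npz");Q=(cloud(c)-p)@Rt.as_matrix()
  hsv=cv2.cvtColor(c["image"],cv2.COLOR_BGR2HSV);dark=(hsv[...,2]<60)
  print(n,proj(c,p-Rt.apply([.1,0,0])))
  m=dark&(Q[...,0]>-.16)&(Q[...,0]<.02)&(np.abs(Q[...,1])<.13)&(np.abs(Q[...,2])<.06)
  q=Q[m]
  for lo in np.arange(-.15,.02,.01):
    k=q[(q[:,0]>lo)&(q[:,0]<lo+.01)]
    if len(k): print(round(lo,3),len(k),k.min(0).round(3),k.max(0).round(3))
  cv2.imwrite(f"pics/{n}4z.png",cv2.resize(c["image"][235:345,390:530] if n=="top" else c["image"][100:220,340:480],None,fx=5,fy=5))
E
```

```text
top (np.float64(458.73325457563794), np.float64(298.56344412695097))
-0.15 31 [-0.15  -0.042 -0.022] [-0.14  -0.034  0.018]
-0.14 940 [-0.14  -0.095 -0.035] [-0.13   0.092  0.034]
-0.13 113 [-0.13  -0.094 -0.035] [-0.12   0.09   0.019]
-0.12 268 [-0.12  -0.088 -0.035] [-0.11   0.091  0.033]
-0.11 67 [-0.11  -0.087 -0.035] [-0.1    0.084 -0.018]
-0.1 11 [-0.1   -0.085 -0.034] [-0.093  0.077 -0.015]
-0.09 1 [-0.087  0.048 -0.013] [-0.087  0.048 -0.013]
-0.08 1 [-0.076  0.049 -0.011] [-0.076  0.049 -0.011]
-0.07 1 [-0.067  0.039 -0.008] [-0.067  0.039 -0.008]
-0.06 2 [-0.054  0.039 -0.004] [-0.053  0.041 -0.004]
-0.05 3 [-0.045  0.04  -0.011] [-0.042  0.052 -0.002]
-0.04 8 [-0.039  0.038 -0.011] [-0.031  0.049 -0.009]
0.01 2 [ 0.019 -0.007  0.006] [ 0.02  -0.004  0.006]
side (np.float64(398.9584889388036), np.float64(139.378479707675))
-0.15 69 [-0.15  -0.045 -0.024] [-0.14  -0.008  0.021]
-0.14 299 [-0.14  -0.099 -0.034] [-0.13  -0.007  0.032]
-0.13 156 [-0.13  -0.097 -0.034] [-0.12  -0.021  0.032]
-0.12 69 [-0.12  -0.096 -0.035] [-0.111  0.061  0.032]
-0.11 105 [-0.109 -0.092 -0.035] [-0.1    0.051  0.032]
-0.1 99 [-0.1   -0.089 -0.034] [-0.09   0.052  0.033]
-0.09 3 [-0.09  -0.085 -0.028] [-0.09  -0.082 -0.01 ]
-0.07 16 [-0.068 -0.06  -0.011] [-0.06  -0.052  0.009]
-0.06 35 [-0.06  -0.06  -0.011] [-0.05   0.044  0.01 ]
-0.05 20 [-0.049 -0.058 -0.01 ] [-0.04  -0.049  0.01 ]
-0.04 21 [-0.04  -0.059 -0.01 ] [-0.03  -0.051  0.01 ]
-0.03 4 [-0.03  -0.052 -0.004] [-0.024 -0.047  0.008]
```

View pics/top4z.png

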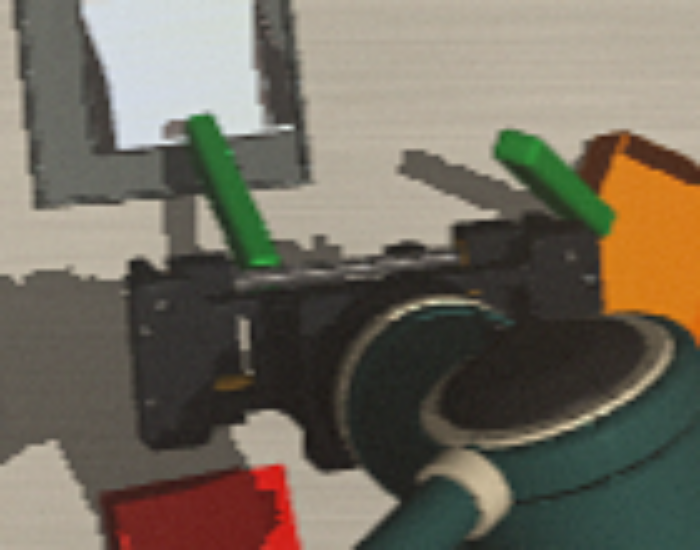

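View pics/side4z.png

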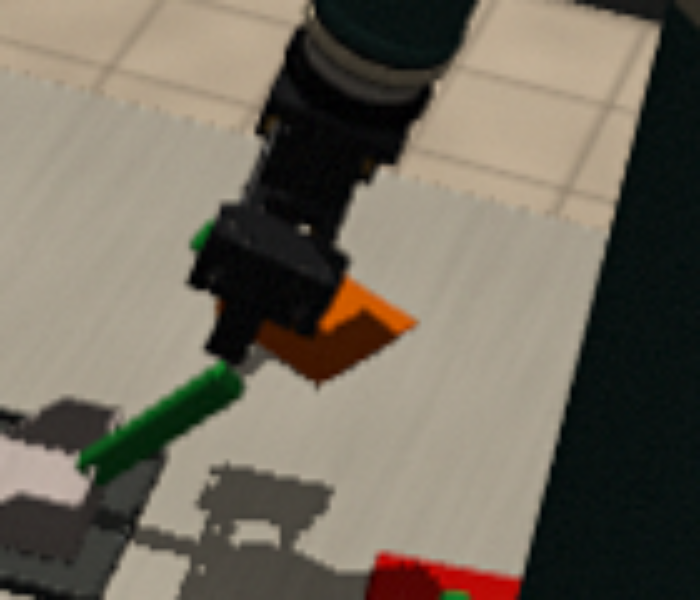

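```bash
sed -i 's/\[.019,0,0\]/[.043,0,0]/' h.py; python3 - <<'E'
from h import *
from cell import inverse_kinematics as ik,manip,cams
p,r=scoop_tool([0,0,0],SC,SY,0,flip=True)
manip.move_linear(p,rate=.15)
s=manip.state();print(s["contact_force"],s["tool_pos"]-p)
manip.set_gripper(0,force=60)
s=manip.state();print(s["gripper_width"],s["contact_force"],s["clock"])
manip.move_linear(p+[0,0,.03],rate=.1)
p2,r2=scoop_tool([0,0,0],SC+[0.02,.02,.12],SY,0,flip=True)
manip.move_linear(p2,rate=.2)
s=manip.state();print(s["gripper_width"],s["contact_force"],s["clock"])
for n in("top","side"):
  c=cams.capture(n);np.savez(n+"5.npz",**c);cv2.imwrite(f"pics/{n}5.png",c["image"])
byaw=np.arctan2(BOWL[1],BOWL[0])
for n,args in dict(ins=(NOSE,w2(-.045,.0035,.06),WY,48),flat=(NOSE,w2(.02,.0035,.051),WY,0),end=(NOSE,w2(.096,.0035,.051),WY,0),lift=(NOSE,w2(.07,.0035,.2),WY,-20),bowlhi=(NOSE,BOWL+[0,0,.25],byaw,-20),dump=(NOSE,BOWL+[0,0,.065],byaw,45)).items():
      q=ik(*scoop_tool(*args,flip=True))
      print(n, None if q is None else np.round(q,2))
E
```

```text
[ 0.53691475 -0.07225634 -0.02290077] [ 0.00045019 -0.00034707  0.00058265]
0.015500193813492045 [0.5051226  0.57183074 0.74927847] 19.3
0.015524800686507908 [-0.8485861  -0.73825795 -3.41605245] 20.375
ins [-0.15  0.35  1.64 -0.03  1.74  1.51]
flat [-0.2  -0.22  2.32  0.04  0.78  1.43]
end [-0.19 -0.06  2.18  0.04  0.75  1.45]
lift [-0.23 -0.47  2.4   0.15  0.61  1.33]
bowlhi [ 0.49 -0.64  2.4   0.08  0.78  1.43]
dump [ 0.56  0.41  1.52 -0.02  1.73  1.54]
```

View pics/top5.png

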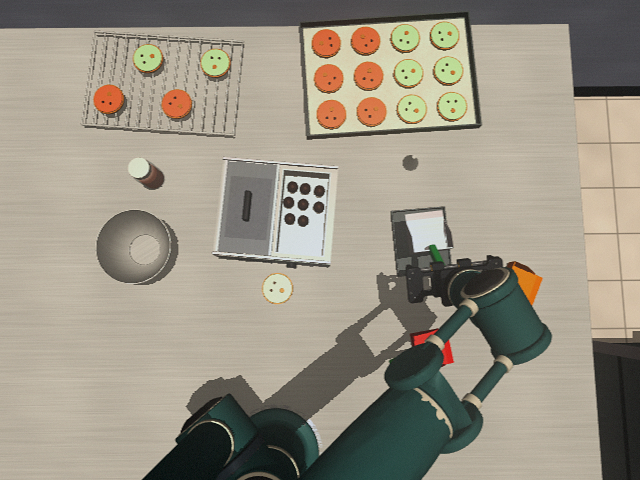

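View pics/side5.png

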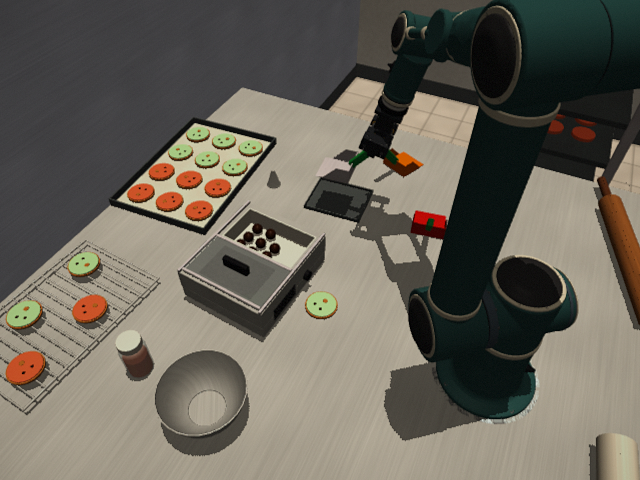

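```bash
cat >> h.py <<'E'
def blade(c,yaw,ref,shift=None):
    """bright blade floor points -> plane; ref: expected origin. prints pitch/roll/nose in the expected yaw frame"""
    P=cloud(c);Q=(P-ref)@R.from_euler('z',yaw).as_matrix()
    hsv=cv2.cvtColor(c["image"],cv2.COLOR_BGR2HSV)
    m=(hsv[...,1]<60)&(hsv[...,2]>140)&(np.abs(Q[...,0])<.07)&(np.abs(Q[...,1])<.06)&(np.abs(Q[...,2])<.05)
    return Q[m],m
E
python3 - <<'E'
from h import *
c=load("top5.npz");ref=SC+[.02,.02,.12]
q,m=blade(c,SY,ref)
print(len(q),q.min(0),q.max(0))
k=q[(q[:,0]<.03)&(np.abs(q[:,1])<.035)&(q[:,0]>-.03)]
X=np.c_[k[:,0],k[:,1],np.ones(len(k))];s=np.linalg.lstsq(X,k[:,2],rcond=None)[0];print("slopes deg",np.degrees(np.arctan(s[:2])),"z",s[2])
r=k[:,2]-X@s;print(r.std())
for lo in np.arange(-.04,.04,.02):
  t=q[np.abs(q[:,1]-lo-.01)<.01];print(round(lo+.01,3),np.sort(t[:,0])[-5:])
print(np.percentile(q[q[:,0]>.03][:,1],[1,99]))
E
```

```text
1316 [-0.04772194 -0.04250724 -0.00569712] [0.04765499 0.04548964 0.04575226]
slopes deg [-0.07554705 -0.18819722] z 0.0016042500695403613
0.002158759896443336
-0.03 [0.04628972 0.04669159 0.04698263 0.04725291 0.04765499]
-0.01 [0.04582396 0.04593523 0.04637321 0.04680943 0.04681916]
0.01 [0.04592748 0.04600725 0.04630544 0.04707442 0.04735695]
0.03 [0.04608732 0.0463047  0.04636837 0.04643904 0.04690085]
[-0.04149577  0.04477165]
```

```bash
cat > clr.py <<'E'
import numpy as np
def seg(a,b,n=60): return np.linspace(a,b,n)
hd=np.array([-77,92])/np.hypot(77,92);hn=np.array([-92,-77])/np.hypot(77,92)
pts=np.vstack([seg([47.5,0],[-47.5,0]),seg([-47.5,0],[-47.5,42]),seg(np.array([-41,30])+11*hn,np.array([-118,122])+11*hn)])-[47.5,0]
def clear(nx,nz,p):
    p=np.radians(p);c,s=np.cos(p),np.sin(p)
    X=nx+pts[:,0]*c+pts[:,1]*s; Z=nz-pts[:,0]*s+pts[:,1]*c
    # obstacles: near block x<-100,z<50 (to -120); rail -118..-112, z<58 ; far x>100
    d=[]
    for x0,x1,z1 in [(-120,-100,50),(-118,-112,58),(100,120,50)]:
        dx=np.maximum(np.maximum(x0-X,X-x1),0);dz=np.maximum(Z-z1,0);d.append(np.hypot(dx,dz).min())
    return np.round(d,1),round(Z.min(),1)
if __name__=="__main__":
    for a in [(-36,40,44),(-36,2,44),(-26,2,42),(-16,2,38),(-6,2,32),(4,2,25),(14,2,16),(24,2,8),(34,2,3),(60,2,2),(96,2,2),(94,20,-10),(90,40,-15)]: print(a,clear(*a))
E
python3 clr.py
```

```text
(-36, 40, 44) (array([ 37.3,  39.8, 136. ]), np.float64(40.0))
(-36, 2, 44) (array([  9.9,  12.5, 136. ]), np.float64(2.0))
(-26, 2, 42) (array([ 13.8,  17.2, 126. ]), np.float64(2.0))
(-16, 2, 38) (array([ 13.9,  21.3, 116. ]), np.float64(2.0))
(-6, 2, 32) (array([ 13.6,  25.4, 106. ]), np.float64(2.0))
(4, 2, 25) (array([17.9, 29.9, 96. ]), np.float64(2.0))
(14, 2, 16) (array([22.7, 32.8, 86. ]), np.float64(2.0))
(24, 2, 8) (array([20.2, 26.2, 76. ]), np.float64(2.0))
(34, 2, 3) (array([18.7, 23.5, 66. ]), np.float64(2.0))
(60, 2, 2) (array([37.1, 41.6, 40. ]), np.float64(2.0))
(96, 2, 2) (array([65.5, 70. ,  4. ]), np.float64(2.0))
(94, 20, -10) (array([42.3, 43.9,  6. ]), np.float64(3.5))
(90, 40, -15) (array([41.4, 41.7, 10. ]), np.float64(15.4))
```

```bash
cat >> h.py <<'E'
YO=.0025
def pan(nx,nz,p,y=None): return scoop_tool(NOSE,w2(nx/1000,YO if y is None else y,.05+nz/1000),WY,p,flip=True)
E
python3 - <<'E'
from h import *
from cell import manip,cams
s=manip.state();manip.move_linear(s["tool_pos"]+[0,0,.07],rate=.25)
manip.move_pose(*pan(-36,140,44))
p,r=pan(-36,20,44);manip.move_linear(p,rate=.2)
s=manip.state();print(s["contact_force"],s["clock"])
p,r=pan(-36,3,44);manip.move_linear(p,rate=.1)
s=manip.state();print(s["contact_force"],s["clock"])
for n in("top","side"):
  c=cams.capture(n);np.savez(n+"6.npz",**c);cv2.imwrite(f"pics/{n}6.png",cv2.resize(c["image"][140:300,200:400],None,fx=4,fy=4))
E
```

```text
[ 0.2863406   0.21588888 -1.59242326] 22.8833
[-0.14767719 -0.61222485 -1.29606079] 23.2
```

View pics/side6.png

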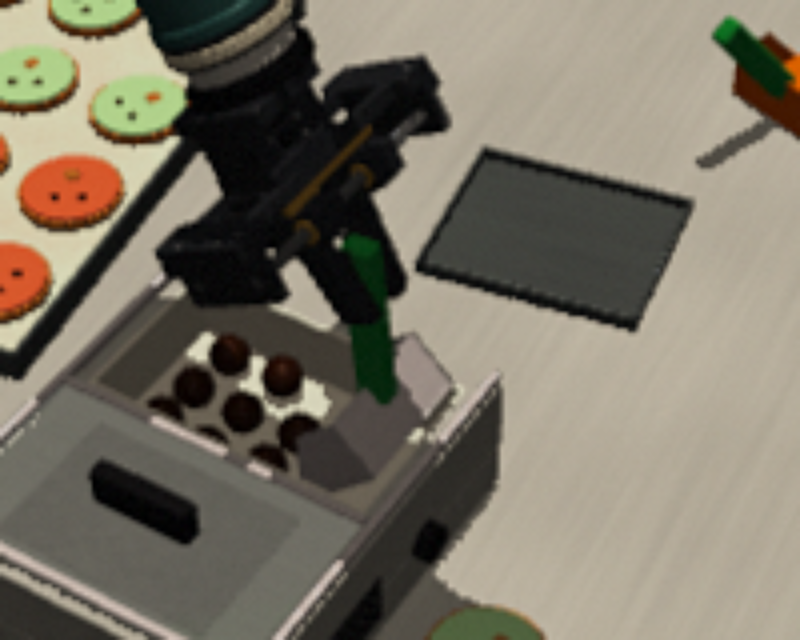

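View pics/top6.png

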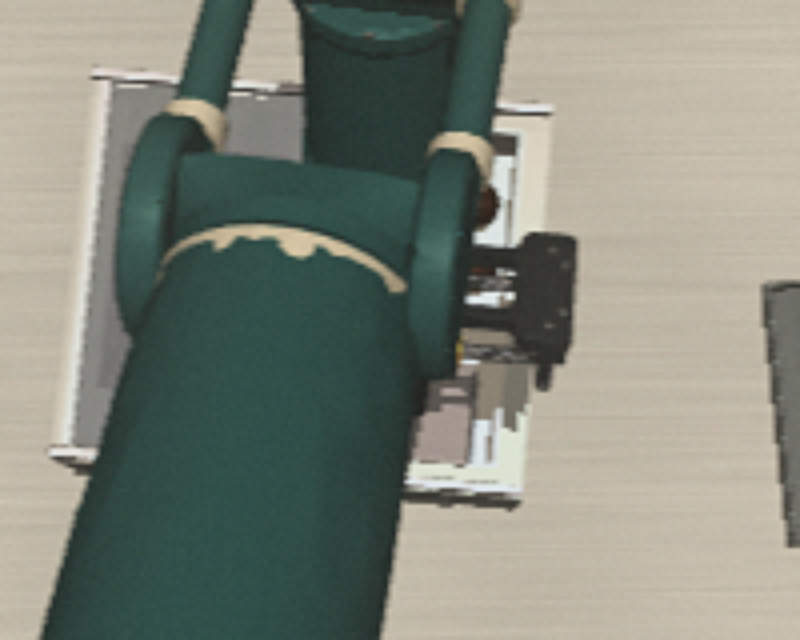

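```bash
cat > sweep.py <<'E'
from h import *
from cell import manip,cams
def run(way,fmax=25,rate=.1,zlim=8):
    dz=0
    for w in way:
        p,r=pan(w[0],w[1]+dz,w[2]);manip.move_linear(p,rate=rate,rot=r)
        s=manip.state();f=R.from_euler('z',-WY).apply(s["contact_force"]);print(w,f.round(1),s["clock"],round(s["gripper_width"]*1e3,2))
        if np.linalg.norm(f)>fmax: print("STOP");return False
        if f[2]>zlim: dz+=.7
    return True
E
python3 - <<'E'
from sweep import *
run([(-36,1,44),(-26,1,42),(-16,1,38),(-6,1,32),(4,1,25),(14,1,16),(24,1,8),(34,1.2,3),(50,1.2,2),(65,1.2,2)])
for n in("side","top"):
  c=cams.capture(n);np.savez(n+"7.npz",**c);cv2.imwrite(f"pics/{n}7.png",cv2.resize(c["image"][140:300,200:400],None,fx=4,fy=4))
E
```

```text
(-36, 1, 44) [ 1.3 -0.3 -1.9] 23.55 15.43
(-26, 1, 42) [ 0.1  0.  -1.3] 23.8 15.42
(-16, 1, 38) [-0.5 -0.  -1.7] 24.05 15.38
(-6, 1, 32) [ 0.4  0.2 -0.6] 24.3083 15.58
(4, 1, 25) [ 1.   0.3 -1.3] 24.5833 15.29
(14, 1, 16) [-0.1  0.2 -0.9] 24.9083 15.43
(24, 1, 8) [ 0.9  0.6 -1.2] 25.225 15.51
(34, 1.2, 3) [ 0.6 -0.  -1.6] 25.4917 15.46
(50, 1.2, 2) [ 0.2 -0.2 -1.8] 25.7917 15.36
(65, 1.2, 2) [-1.2 -0.  -2.1] 26.0917 15.59
```

View pics/side7.png

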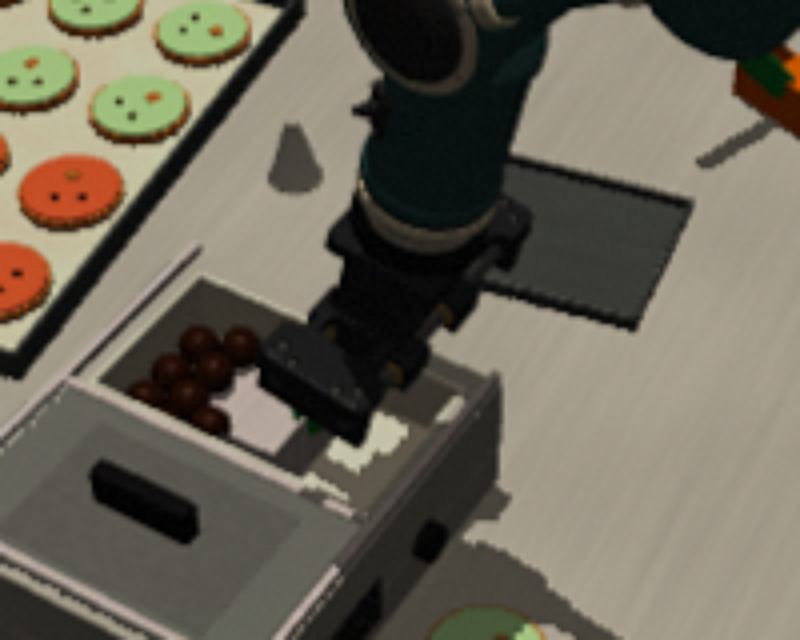

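View pics/top7.png

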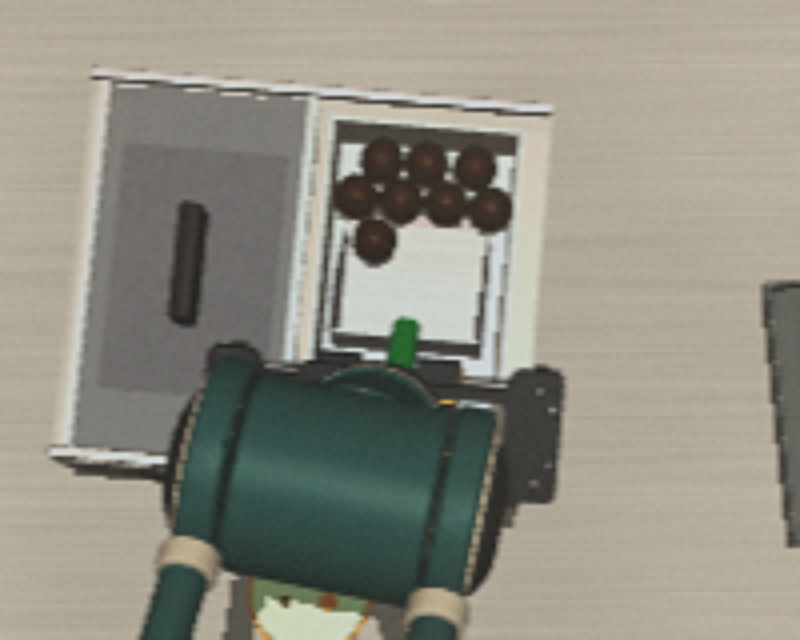

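```bash
python3 - <<'E'
from sweep import *
run([(72,.4,2),(79,.4,2),(85,.4,2),(90,.4,2),(94,.4,2),(96.5,.4,2)],fmax=18)
for n in("side","top"):
  c=cams.capture(n);np.savez(n+"8.npz",**c);cv2.imwrite(f"pics/{n}8.png",cv2.resize(c["image"][140:300,200:400],None,fx=4,fy=4))
E
```

```text
(72, 0.4, 2) [ 0.3  0.1 -1.2] 26.4417 15.28
(79, 0.4, 2) [ 0.7  1.  -1. ] 26.6917 15.47
(85, 0.4, 2) [ 0.5 -0.6  0.2] 26.9417 15.14
(90, 0.4, 2) [-2.   0.1  0.5] 27.1917 15.36
(94, 0.4, 2) [-3.   1.3  1.1] 27.4417 15.72
(96.5, 0.4, 2) [-4.4  0.4  2.8] 27.6917 15.24
```

View pics/top8.png

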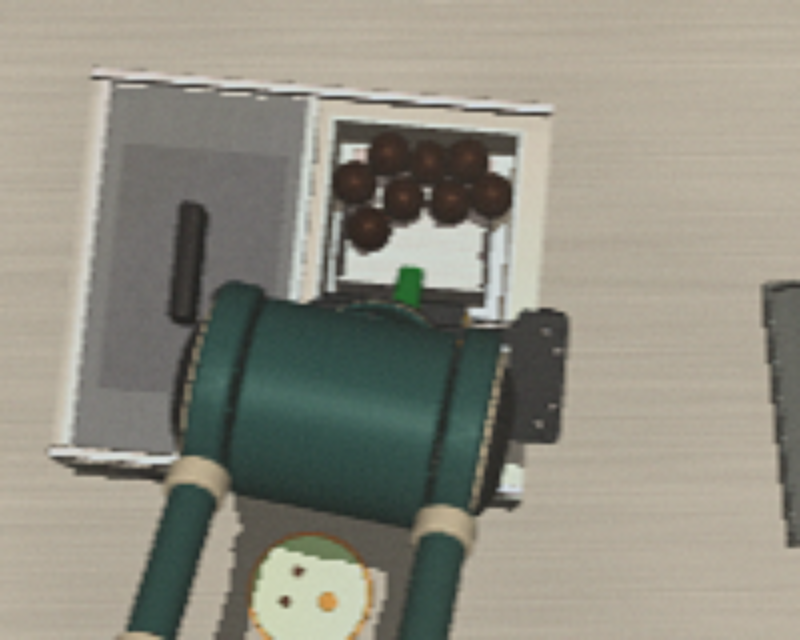

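View pics/side8.png

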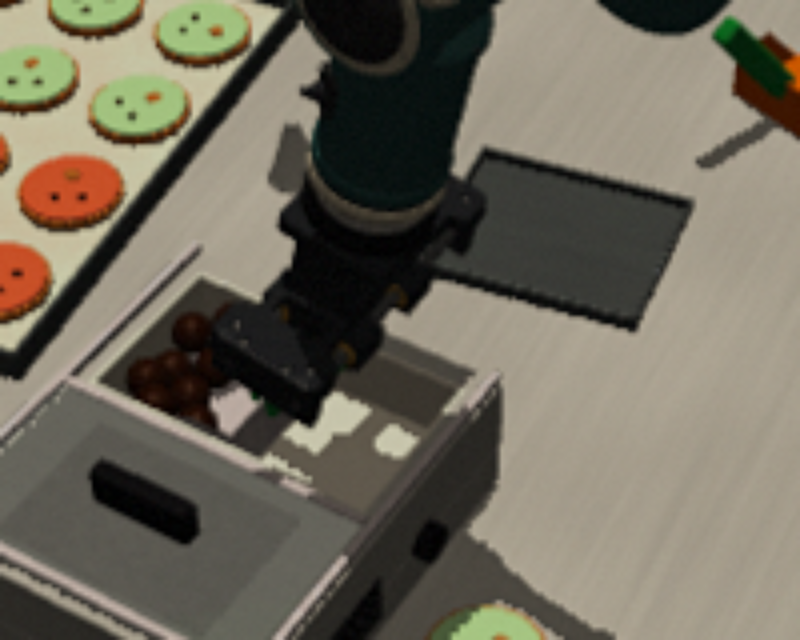

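```bash
python3 - <<'E'
from sweep import *
run([(96.5,5,-2),(96.5,11,-6),(96.5,18,-10),(96,26,-14),(94,40,-18),(88,60,-20),(82,90,-20)],fmax=18,rate=.06)
for n in("side","top"):
  c=cams.capture(n);np.savez(n+"9.npz",**c);cv2.imwrite(f"pics/{n}9.png",cv2.resize(c["image"][140:300,200:400],None,fx=4,fy=4))
E
```

```text
(96.5, 5, -2) [-0.1 -0.5 -3.4] 28.05 15.91
(96.5, 11, -6) [-0.4 -0.5 -2.7] 28.3 15.31
(96.5, 18, -10) [-0.2  0.1 -2.7] 28.55 15.53
(96, 26, -14) [-0.1 -0.  -2.9] 28.8 15.78
(94, 40, -18) [ 0.1 -0.4 -2.5] 29.05 15.41
(88, 60, -20) [ 0.8 -0.3 -3.3] 29.4667 15.2
(82, 90, -20) [-0.3 -0.2 -2.7] 30.125 15.32
```

View pics/top9.png

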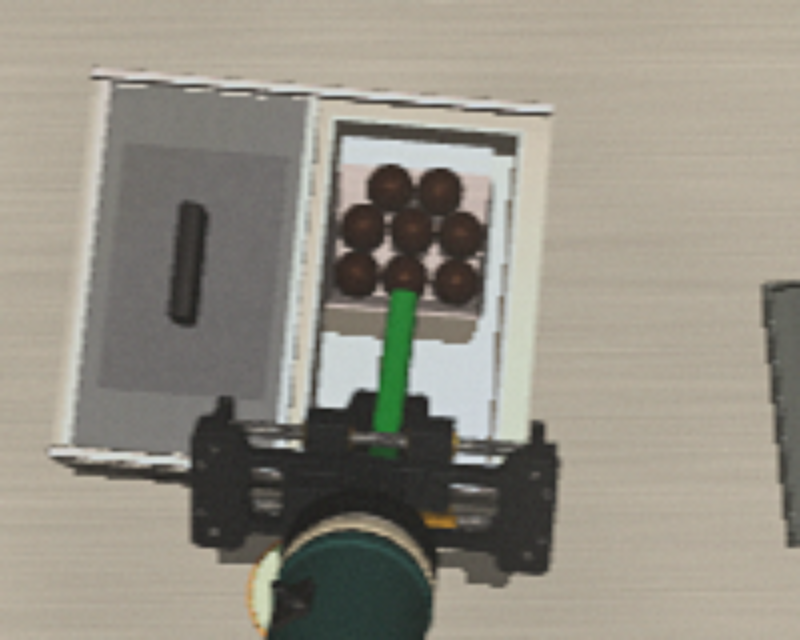

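View pics/side9.png

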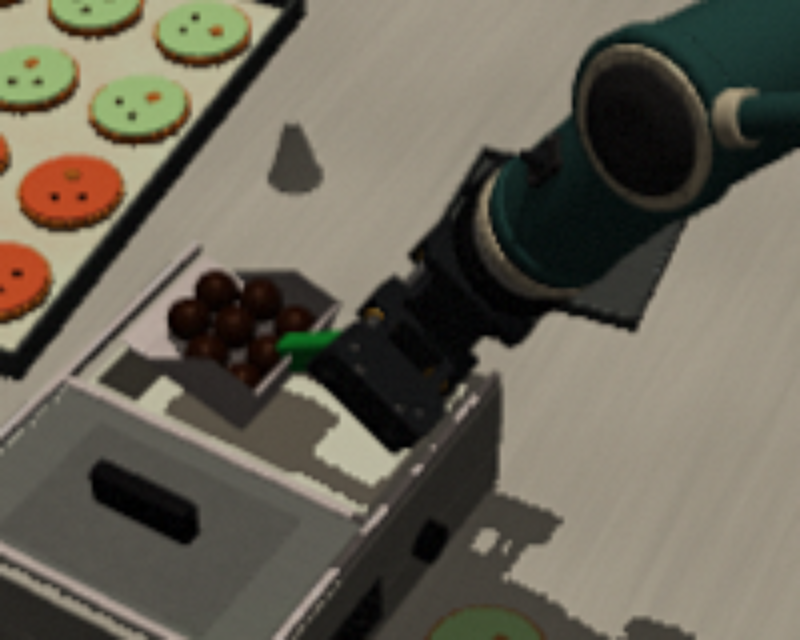

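```bash
cat >> h.py <<'E'
BY=np.arctan2(BOWL[1],BOWL[0])
def bw(d,z,p): return scoop_tool(NOSE,BOWL+np.array([d*np.cos(BY),d*np.sin(BY),z]),BY,p,flip=True)
DUMP=[(-30,.125,-12),(-30,.105,-2),(-30,.097,6),(-28,.09,12),(-25,.083,20),(-20,.076,30),(-15,.07,42)]
E
python3 - <<'E'
from h import *
from cell import inverse_kinematics as ik,manip,cams
for d,z,p in [(-30,.2,-22)]+DUMP:
    q=ik(*bw(d/1000,z,p));print(None if q is None else np.round(q,2))
p,r=pan(80,150,-22);manip.move_linear(p,rate=.08,rot=r)
p,r=bw(-.03,.2,-22);print(p,manip.state()["tool_pos"])
# mid waypoint: half way yaw
m,rm=scoop_tool(NOSE,(w2(.08,YO,.2)+BOWL+[-.025,-.017,.2])/2,(WY+BY)/2,-22,flip=True)
manip.move_linear(m,rate=.11,rot=rm)
manip.move_linear(p,rate=.11,rot=r)
s=manip.state();print(s["contact_force"],s["clock"],s["gripper_width"])
for n in("side","top"):
  c=cams.capture(n);np.savez(n+"10.npz",**c);cv2.imwrite(f"pics/{n}10.png",c["image"])
E
```

```text
[ 0.47 -0.73  2.54  0.11  0.69  1.39]
[ 0.5  -0.53  2.49  0.06  0.72  1.44]
[ 0.52 -0.38  2.35  0.03  0.88  1.48]
[ 0.53 -0.26  2.22  0.01  1.02  1.5 ]
[ 0.54 -0.16  2.13  0.    1.13  1.51]
[ 0.54 -0.03  1.99 -0.    1.27  1.52]
[ 0.55  0.13  1.82 -0.01  1.45  1.53]
[ 0.56  0.34  1.6  -0.02  1.67  1.54]
[0.35737467 0.24021078 0.20251475] [ 0.51473945 -0.06547352  0.20218288]
[ 0.15633088 -0.35311957 -2.8549985 ] 34.4917 0.015433535597817316
```

View pics/top10.png

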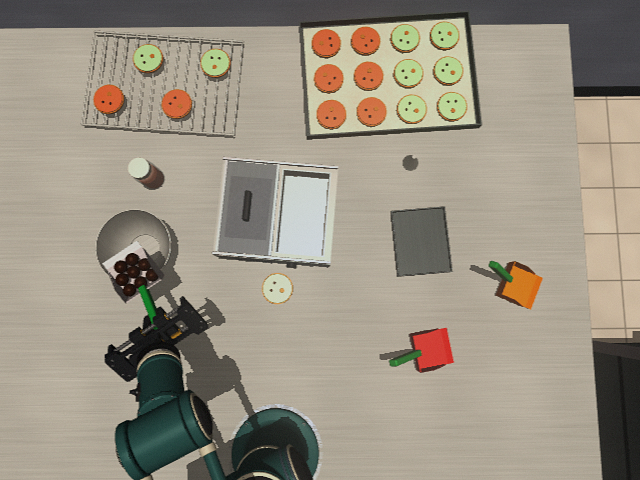

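View pics/side10.png

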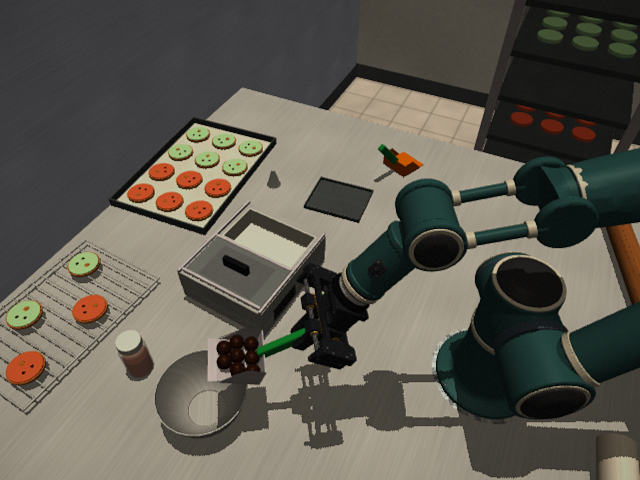

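```bash
python3 - <<'E'
from h import *
from cell import manip,cams
c=load("top10.npz");print(proj(c,BOWL+[-.025,-.017,.2]))
for i,(d,z,p) in enumerate(DUMP):
    P,r=bw(d/1000,z,p);manip.move_linear(P,rate=.1 if i==0 else .06,rot=r)
    s=manip.state();print(p,s["contact_force"].round(1),s["clock"])
    if p in(6,12): manip.dwell(.3)
manip.dwell(.4)
for n in("side","top"):
  c=cams.capture(n);np.savez(n+"11.npz",**c);cv2.imwrite(f"pics/{n}11.png",c["image"])
E
```

```text
(np.float64(118.7835515981289), np.float64(251.54591713835399))
-12 [ 0.6  0.3 -2.4] 35.2417
-2 [-0.3  0.1 -2.6] 35.5667
6 [ 0.4 -0.6 -1.5] 35.9417
12 [-0.3  1.  -1.2] 36.5917
20 [-0.4 -0.9 -2.3] 37.3417
30 [-0.7 -0.  -0.5] 37.925
42 [-0.5  1.  -2. ] 38.625
```

View pics/side11.png

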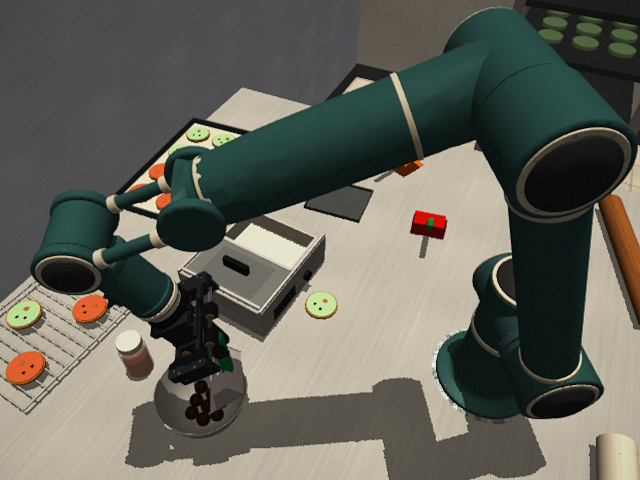

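View pics/top11.png

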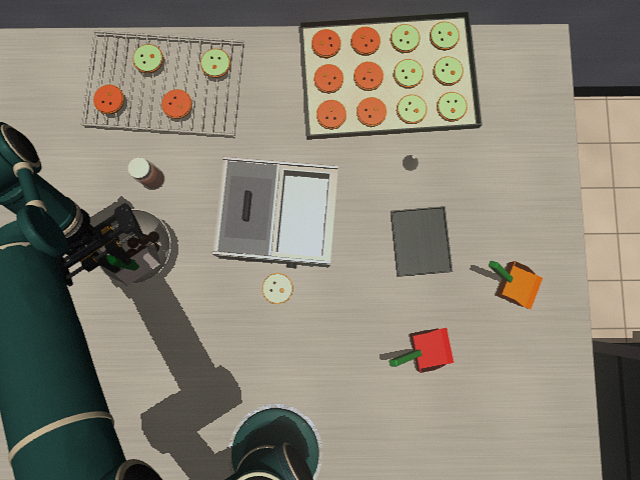

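```bash
python3 - <<'E'
from h import *
from cell import manip,cams,inverse_kinematics as ik
P,r=bw(-.015,.22,42);manip.move_linear(P,rate=.2,rot=r)
P,r=bw(-.06,.24,0);manip.move_linear(P,rate=.3,rot=r)
for n in("side","top"):
  c=cams.capture(n);np.savez(n+"12.npz",**c);cv2.imwrite(f"pics/{n}12.png",cv2.resize(c["image"][200:480,80:360] if n=="side" else c["image"][180:400,60:300],None,fx=2,fy=2))
print(manip.state()["clock"],ik(*scoop_tool([0,0,0],SC+[.004,.004,.17],SY,0,flip=True)))
E
```

```text
41.1 [-0.9271635  -0.03650421  1.9270467   0.24898766  1.12744092  0.44211683]
```

View pics/side12.png

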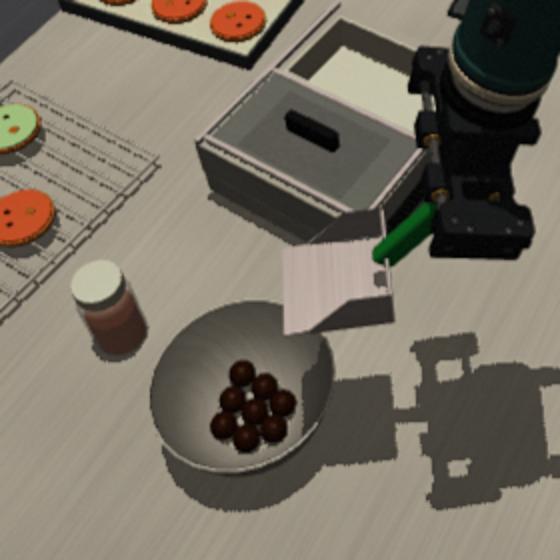

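View pics/top12.png

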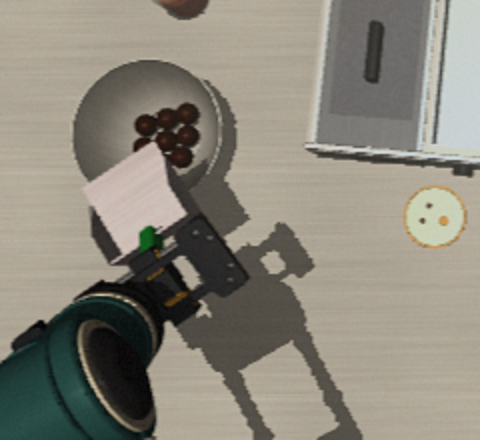

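```bash
python3 - <<'E'
from h import *
from cell import manip,cams
T=SC+[.004,.004,0]
g=lambda z:scoop_tool([0,0,0],[T[0],T[1],z],SY,0,flip=True)
manip.move_pose(*g(.17))
manip.move_linear(g(.03)[0],rate=.2)
manip.move_linear(g(.006)[0],rate=.06)
f0=manip.state()["contact_force"][2]
for z in (.0045,.0035,.0025,.0015,.0005):
    manip.move_linear(g(z)[0],rate=.05)
    f=manip.state()["contact_force"];print(z,f.round(1),manip.state()["clock"])
    if f[2]-f0>2.5: break
manip.set_gripper(.05)
p,r=g(z);manip.move_linear(p-R.from_rotvec(r).apply([.09,0,0]),rate=.25)
for n in("side","top"):
  c=cams.capture(n);np.savez(n+"13.npz",**c);cv2.imwrite(f"pics/{n}13.png",cv2.resize(c["image"][120:320,240:500] if n=="side" else c["image"][180:350,360:560],None,fx=3,fy=3))
print(manip.state()["clock"])
E
```

```text
0.0045 [-0.1 -0.3 -2.4] 44.975
0.0035 [-1.4  0.2  1. ] 45.225
46.5
```

View pics/top13.png

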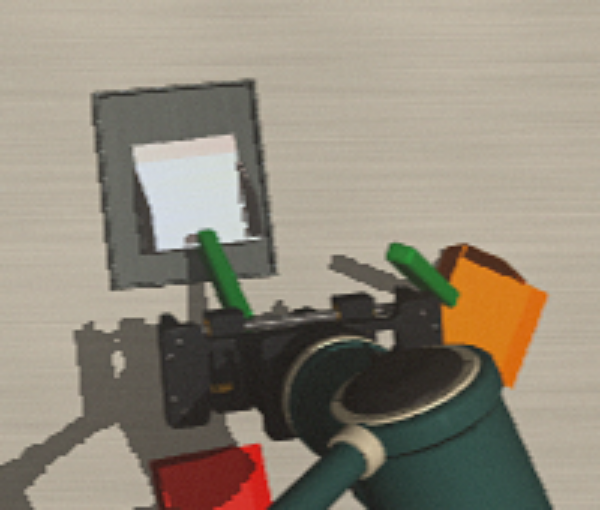

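View pics/side13.png

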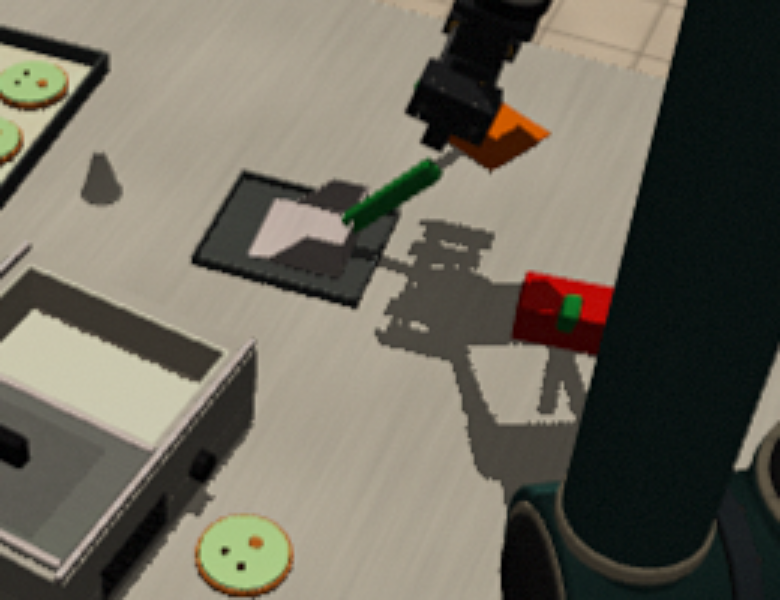

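Scoop lies flat in its tray. Now shut the cover: grip at y = 132 mm, push to just past 0.

```bash
python3 - <<'E'
from h import *
from cell import manip,cams
rot=(R.from_euler('z',WY)*R.from_euler('y',90,degrees=True)*R.from_euler('x',np.pi)).as_rotvec()
s=manip.state();manip.move_linear(s["tool_pos"]+[0,0,.05],rate=.3)
manip.move_pose(w2(0,.132,.18),rot)
manip.move_linear(w2(0,.132,.115),rate=.25)
manip.move_linear(w2(0,.132,.093),rate=.1)
print(manip.state()["contact_force"])
manip.set_gripper(.0,force=40)
s=manip.state();print(s["gripper_width"],s["clock"]);f0=s["contact_force"]
manip.move_linear(w2(0,-.0015,.093),rate=.12)
s=manip.state();print(s["contact_force"]-f0,tow(s["tool_pos"]),s["clock"])
manip.set_gripper(.05)
manip.move_linear(w2(0,0,.2),rate=.3)
print(manip.state()["clock"])
manip.set_joints([-1.275, 0.264, 1.604, 0, 1.274, -0.037])
for n in("side","top"):
  c=cams.capture(n);np.savez(n+"14.npz",**c);cv2.imwrite(f"pics/{n}14.png",c["image"])
c=load("top14.npz");P=cloud(c)
m=(np.abs(P[...,2]-.135)<.004)&(P[...,0]>.4)&(P[...,0]<.75)&(np.abs(P[...,1]+.03)<.12)
q=P[m];print("bar",tow(cv2.minAreaRect((q[:,:2]*1000).astype(np.float32))[0]+(0,)if 0 else np.r_[np.array(cv2.minAreaRect((q[:,:2]*1000).astype(np.float32))[0])/1000,.135]))
print(manip.state()["clock"])
q,m=blade(c,SY,SC+[.004,.004,0]);k=q[(np.abs(q[:,1])<.03)&(np.abs(q[:,0])<.03)];X=np.c_[k[:,:2],np.ones(len(k))];s=np.linalg.lstsq(X,k[:,2],rcond=None)[0];print("scoop slopes",np.degrees(np.arctan(s[:2])),s[2],q[:,0].max())
E
```

```text
[ 0.18774445  0.76794588 -0.13371018]
0.013767835435645024 50.0083
[-1.33763808  8.44566496  3.16820454] [-0.00023014  0.00023206  0.09320494] 51.2667
52.4583
bar [-0.00023336  0.001315    0.135     ]
54.9417
scoop slopes [-0.3007273   0.06088267] 0.0031177880022221277 0.04753603184619485
```

View pics/top14.png

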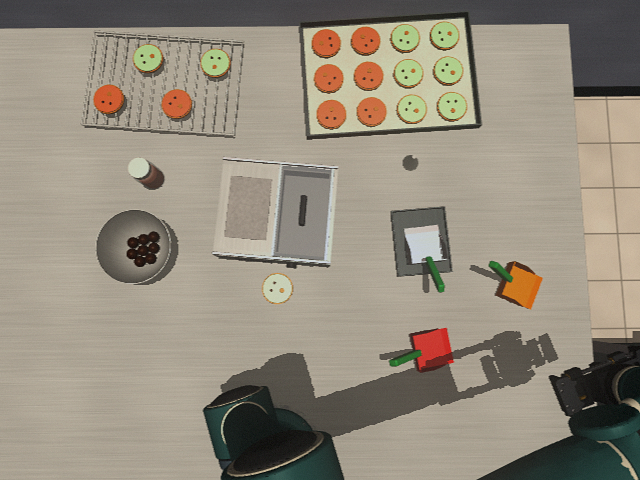

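View pics/side14.png

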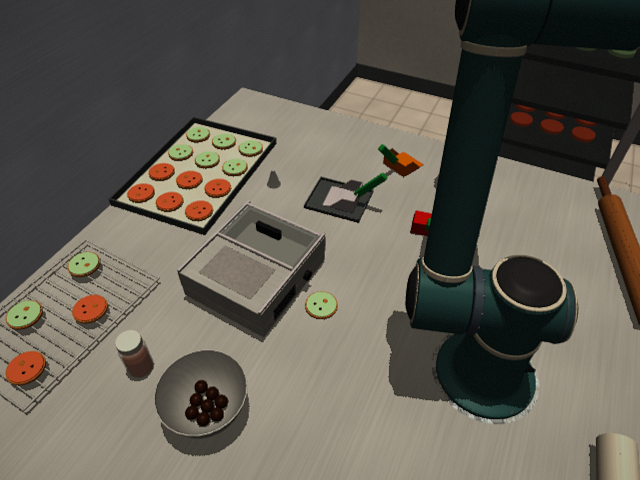

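```bash
python3 - <<'E'
from h import *
for f in("top10","top14"):
    P=cloud(load(f+".npz"));m=(np.abs(P[...,2]-.135)<.004)&(P[...,0]>.4)&(P[...,0]<.75)&(P[...,1]>-.12)&(P[...,1]<.15);print(m.sum(),tow(P[m].mean(0)))
a,b=load("top0.npz")["image"].astype(int),load("top14.npz")["image"].astype(int)
d=(np.abs(a-b).max(2)>40)
for n,(x0,x1,y0,y1) in dict(jar=(120,170,150,195),noz=(395,425,150,175),bis=(255,300,268,310)).items(): print(n,d[y0:y1,x0:x1].sum())
from cell import order,manip
order.close_job();print(manip.state()["clock"])
E
```

```text
164 [1.57997607e-05 1.32703044e-01 1.35081893e-01]
169 [-0.00105839  0.00116573  0.1349951 ]
jar 0
noz 0
bis 0
the job is handed in; nothing more can be done
the job is handed in; nothing more can be done
```

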